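# Put the tin away in the latched tin locker

## Robot

A 6-joint arm with a two-finger parallel gripper is mounted at the origin on a cart in front of the work surface, level with it; the furniture and walls round the work are solid. World frame = base frame: x ahead of the robot, y to its left, z up, the work surface at z = 0. Lengths are in m, angles in rad, forces in N, time in s.
With the tool pointing down it reaches from about 0.35 to 0.975 m from the base axis. Payload 7.1 kg.
Tool frame: the origin (TCP) lies at the very end of the fingers, on their centre line; the grasp point (between the pads) lies 19 mm behind it; z points along the fingers, y is the line along which they close (so a half turn about z gives the same grasp; the last joint's range is limited). The gripper opens to 88 mm and grips with 3 to 60 N. Pads are 20 mm wide; open, the fingers measure 115 mm over their backs; the gripper's body (75 mm by 178 mm) begins 61 mm behind the grasp point.
Start: joints at [1.15, 0.423, 1.63, -0, 1.089, -0.019], TCP at [0.244, 0.575, 0.223] pointing down, gripper open.
Joint ranges: [-3, 3], [-0.9, 2.11], [0.09, 2.58], [-1.31, 4.45], [0.11, 2.69], [-2.54, 2.54]. Speed limits (rad/s): [2.39, 2.39, 3.01, 3.14, 3.14, 3.14].

## Interface

Orientations are given as a unit quaternion [x, y, z, w].
In Python, from workcell import env, cams gives the robot as it stands.
- The arm moves only by the shell command python3 -m pendant 'ROWS'. ROWS is a JSON object of lists of equal length, an entry for each row: "travel": the shift along the world's x, y, z in mm, a list of three; "angular": the turn, a rotation vector about the world's x, y, z in rad, a list of three; "fingers": the closure, from 0 (fully open) to 1 (shut). In form: {"travel": [[dx, dy, dz], ...], "angular": [[ax, ay, az], ...], "fingers": [fingers, ...]}. A call has exactly 8 rows; each row is the pose to reach, as a shift and turn from the pose commanded when the call began; what a row does not reach only later rows make up. A row lasts 1/12 s, in which the tool goes at most 41.7 mm and 7.16 degrees, less where a joint would pass 70% of its speed; a pose out of reach is approached as far as the arm can. A call with a gripper value outside its range is refused whole. The fingers move at their own pace and stop on an object; the grip force is fixed at half the most. Time passes only in rows, so rows that repeat a pose let the fingers close, or fill a call up. It gives the time, the measured TCP pose, the force, the opening and the grip force at its end, in the units of the state.
- env.observe(): the state, without advancing time (a new reading comes with each control period).
- cams.camera(name): name is "scene" or "top" or "wrist"; returns a dict with "frame" (384x512x3 uint8, blue, green, red), "camera_matrix" (3x3 intrinsics, pixels), "dist" ([k1, k2, p1, p2, k3] as OpenCV has them; the pictures are not rectified), "extrinsics" (4x4, takes a point from camera to world coordinates); the wrist camera has in their place "hand_eye" (4x4, takes a point from camera to tool coordinates, whose origin is the TCP and whose axes are the flange's). Camera axes: x right, y down, z forward; pixel columns grow to the right and rows downward; lengths in m; the calibration is good to about 2 mm. A picture is of the moment at which its call begins: read the wrist's pose just before it. There is no depth.
- env.job_done(): hands the job in; it is judged then, once.
The state is a dict: "t": time; "qpos": joint angles; "dq": joint speeds; "joint_efforts": joint torques, N m; "tcp_pos": TCP position; "tcp_rot": TCP orientation; "ft_force": force on the tool from outside, world axes, zero at the start; "torque": the same for the moment, N m; "opening": opening from 0.0 (shut) to 1.0 (fully open); "grip_force": force on a finger pad.
Only numpy, scipy, OpenCV 4.12 (cv2) and the standard library are available. Lean on these libraries where they do the work, as an engineer would, in place of code of your own. Each camera call takes 0.05 s, during which the arm holds its last target. There are 200 camera calls.

## Task

Put the tin that stands out on the table away in the tin locker: press the gate's thumb lever down to lift the latch bar clear of its catch, swing the gate wide open, slide the tin fully home into the empty bay, and push the gate shut until the bar drops back into its catch. Work by feel and gently, without forcing the lever, the latch or the gate; keep the tin upright and leave the other things on the table where they are.

Things in the scene. Friction and masses are not known exactly. Their poses are not given: they have to be found in the camera images.
- locker: Low tin locker of grey sheet steel fixed to the table, 98 deep, 208 wide, 64 high, mm. Origin on the table under the middle of its open mouth; +x into it, +y to the hinge side. A divider at y +10 parts two bays: the far one holds a tin, the empty one spans y -100 to +9. Roof underside 61 high, from x 21 back. The catch's post stands beside the mouth at y -130 to -104.
- gate (a joint): Angle of the wire-barred steel gate over the mouth (201 wide, 60 high, 6 thick), rad: 0 shut, growing as it swings out (clockwise from above) to its stop at 2.0. It stays where left. A spring buffer at its free end pushes it out with up to 5 N over the last 0.025 rad: latched it stands at about 0.01; shutting it takes some 7 N at the pivot bolt.
- latch (a joint): Angle of the latch bar, rad: 0 when the bar lies level (down); grows as the thumb lever goes down and the nose rises. The nose is clear of the catch from about 0.18; a rubber stop over the bar is met at 0.185 and then yields about 1 mm for each 2 to 3 N on the lever. It falls back by its own weight.
- latch_bar: Dark steel bar on the gate's outer face, 5 thick, 12 high. Origin on its pivot, 40 mm up, 150 mm from the hinge axis along the gate; axes as the locker's while the gate is shut. Its nose reaches 85 mm to -y, past the gate's free edge, behind the hook of the catch.
- lever: Dark steel thumb lever on the bar's pivot (its origin; axes as the bar's): a dished plate sticking out of the gate, 40 (out from the gate) x 44 mm, with a lip 8 mm high on its outer edge, by which a fingertip in the dish can also pull the gate. Worn: it goes down 0 to 6 mm idle (about 1 N), different each time and not seen, before its screw meets the bar; then 1 to 3 N lift the bar to its stop.
- catch: Steel catch on the locker's post; its frame is the locker's. An upright hook, 16 mm wide, at y -126 to -110 mm, 3 mm in front of the bar; its top is 46 mm up, 12 mm above the underside of the resting bar. Outside it a 34 degree ramp leads up to the hook's top: when the gate is pushed shut the bar rides over it and drops in behind.
- lever_pad (a point): Middle of the thumb lever's upper surface, 53 mm above the table at rest; 95 mm from the hinge axis along the gate, 34 mm out from the gate's middle plane. The lip's inner face is 19 mm farther out. The bar meets its stop 10 mm below the rest height, plus the lever's idle travel. Locker frame, shut: x -40, y 12.5 mm.
- pivot_bolt (a point): Middle of the domed head (18 mm across) of the latch's pivot bolt on the gate's outer face, 40 mm up, 150 mm from the hinge axis along the gate, 21 mm out from its middle plane. Fixed to the gate, 8 mm prouder than the bar: a good place to push the gate shut. Locker frame, shut: x -27, y -42.5 mm.
- gate_hinge (a point): On the gate's upright hinge axis, in the gate's middle plane, 33 mm up; x -6, y 107.5 mm in the locker's frame.
- bay_home (a point): On the table in the empty bay: where the middle of the tin's underside lies when the tin is fully home against the back, midway between the bay's sides; axes as the locker's, at x 49.2, y -45.5 mm in its frame. The gate can shut only if the tin is within about 8 mm of home.
- tin: Closed round tin, 87 across and 40 high, about 0.23 kg, standing out on the table in front of the locker. Origin in the middle of its underside, z up.
- sauce_cup_a: Small steel sauce cup, 66 across, 36 high, standing beside the work. Origin under its middle. To be left alone.
- sauce_cup_b: Another such sauce cup, beside the first. To be left alone.
- timer: Round kitchen timer, 66 across, 42 high, behind the work. Origin under its middle. To be left alone.
- tape: Roll of tape lying flat, 104 across, 25 high, behind the work. Origin under its middle. To be left alone.

How it is judged:
By the outcome, as a careful person would: the job done as asked, in the order asked, and still so for the second after the job is handed in, with the robot touching nothing.
It also fails if it takes over 67 s, if anything falls off the work surface, if the arm or the gripper's body presses on something with over 40 N, if the wrist force passes 120 N, or if a joint passes its speed limit or range.

## Working session

There is one attempt and no reset: what is moved stays moved. The work goes in short steps, Python scripts to look and compute and a shell command to move; the robot and the scene stay as the last step left them, time stands still between calls to the robot, and variables do not carry over. Pictures are saved under pics/ and viewed, at most 10 in all, crops included, and the job is handed in when it is done.

```bash
mkdir -p pics; ls; python3 - <<'E'
from workcell import env, cams
import cv2,pickle
d={}
for n in ("scene","top"):
    c=cams.camera(n); d[n]=c; cv2.imwrite(f"pics/{n}0.png",c["frame"]); print(n,c["camera_matrix"],c["dist"],c["extrinsics"])
pickle.dump(d,open("c0.pkl","wb"))
s=env.observe();print(s)
E
```

```text
pics
scene [[356.26783503   0.         251.29441425]
 [  0.         356.26783503 200.45007544]
 [  0.           0.           1.        ]] [-0.10206528  0.          0.          0.          0.        ] [[ 0.80612968 -0.40714323  0.42940579  0.1818418 ]
 [-0.59158557 -0.53799064  0.60049362 -0.33262889]
 [-0.01347062 -0.738106   -0.67455028  0.66436883]
 [ 0.          0.          0.          1.        ]]
top [[479.40128503   0.         259.3746518 ]
 [  0.         479.40128503 195.23689894]
 [  0.           0.           1.        ]] [-0.1075278  0.         0.         0.         0.       ] [[ 0.0032272  -0.99161791  0.12916462  0.43634099]
 [-0.99990212 -0.00495827 -0.01308271  0.22078696]
 [ 0.01361348 -0.12910976 -0.99153686  1.09496309]
 [ 0.          0.          0.          1.        ]]
{'t': 0.1, 'qpos': array([ 1.14999867e+00,  4.23760645e-01,  1.63060043e+00, -6.26913549e-07,
        1.08859118e+00, -1.90237134e-02]), 'dq': array([-0.00034441, -0.00353369, -0.00101306,  0.00110588, -0.00015136,
       -0.0006772 ]), 'joint_efforts': array([-6.90325469e-04, -5.45611668e+01, -2.74324554e+01,  6.45644940e-02,
        1.87712983e-02,  1.71677840e-05]), 'tcp_pos': array([0.24419494, 0.57478225, 0.22198695]), 'tcp_rot': array([ 1.99538357e-01,  9.79889781e-01, -6.63487602e-04, -1.48022027e-04]), 'ft_force': array([ 0.08358545,  0.36622108, -0.53293852]), 'torque': array([ 0.00857491,  0.07531227, -0.00418865]), 'grip_force': 0.0, 'opening': 1.000135844737064}
```

View pics/scene0.png

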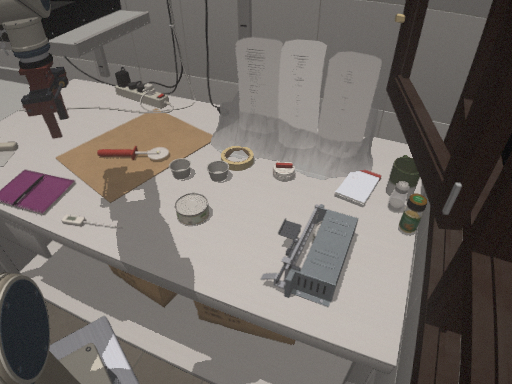

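View pics/top0.png

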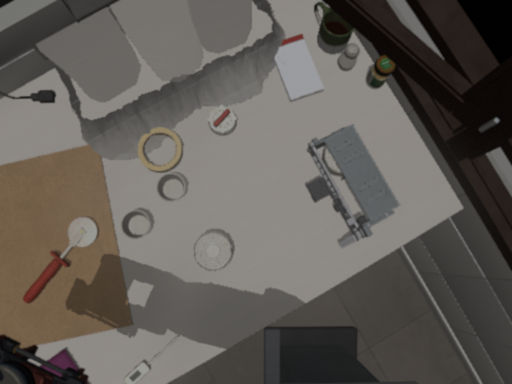

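The scene view shows the locker at (325,255), tin at (192,208), cups at (180,168) and (218,170), tape at (237,157) and timer at (284,170). In the top view the locker is at (355,180), the lever at (319,189) and the tin at (213,250). I'll enlarge the locker.

```bash
cat > h.py <<'E'
import numpy as np,cv2,pickle
def ray(c,uv):
    p=cv2.undistortPoints(np.array([[uv]],float),c["camera_matrix"],np.array(c["dist"],float))[0,0]
    E=np.array(c["extrinsics"]); d=E[:3,:3]@np.array([p[0],p[1],1]); return E[:3,3],d
def onz(c,uv,z):
    o,d=ray(c,uv); return o+d*(z-o[2])/d[2]
def proj(c,P):
    Ei=np.linalg.inv(np.array(c["extrinsics"])); r=cv2.Rodrigues(Ei[:3,:3])[0]
    return cv2.projectPoints(np.array(P,float).reshape(-1,1,3),r,Ei[:3,3],c["camera_matrix"],np.array(c["dist"],float))[0][:,0]
def world(L,P):  # L=(x,y,yaw) locker frame -> world
    c,s=np.cos(L[2]),np.sin(L[2]); P=np.atleast_2d(np.array(P,float))
    return np.c_[L[0]+c*P[:,0]-s*P[:,1],L[1]+s*P[:,0]+c*P[:,1],P[:,2]]
E
python3 - <<'E'
import cv2,pickle
d=pickle.load(open("c0.pkl","rb"))
a=cv2.resize(d["top"]["frame"][115:255,290:410],None,fx=4.2,fy=4.2,interpolation=cv2.INTER_CUBIC)
cv2.imwrite("pics/t1.png",a)
E
```

```text
(no output)
```

View pics/t1.png

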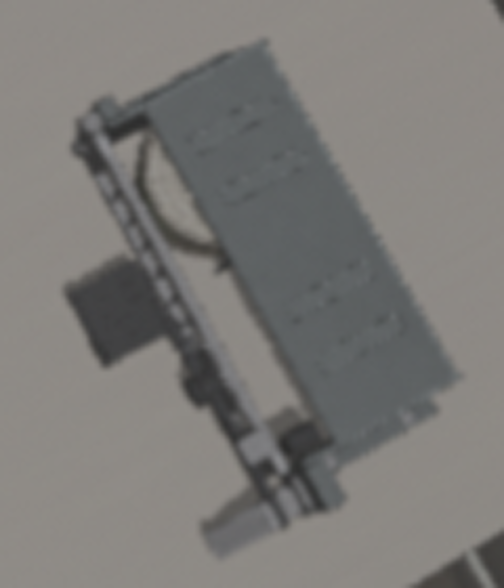

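Enlarged top view: roof corners at crop (265,42), (460,378), (330,458), (148,105); lever outer corners at (65,287), (105,367); hinge at (95,120); and the catch ramp at (205,540). Next I'll do a rigid fit on ray/plane points.

```bash
cat > fit.py <<'E'
from h import *
d=pickle.load(open("c0.pkl","rb")); T=d["top"]
obs=[((265,42),(98,104,64)),((460,378),(98,-104,64)),((330,458),(21,-104,64)),((148,105),(21,104,64)),((65,287),(-60,34.5,61)),((105,367),(-60,-9.5,61)),((95,116),(-6,107.5,62))]
W=np.array([onz(T,(290+(u+.5)/4.2-.5,115+(v+.5)/4.2-.5),l[2]/1000) for (u,v),l in obs]); l=np.array([o[1] for o in obs])/1000.
a,b=l[:,:2],W[:,:2]; am,bm=a.mean(0),b.mean(0); H=(a-am).T@(b-bm)
yaw=np.arctan2(H[0,1]-H[1,0],H[0,0]+H[1,1]); c,s=np.cos(yaw),np.sin(yaw); R=np.array([[c,-s],[s,c]])
t=bm-R@am; L=(*t,yaw); print("L",L, "res mm",np.round(1000*(b-(a@R.T+t)),1).tolist())
pickle.dump(L,open("L.pkl","wb"))
names=dict(pad=(-.040,.0125,.053),bolt=(-.027,-.0425,.04),hinge=(-.006,.1075,.033),home=(.0492,-.0455,0),liptop=(-.059,.0125,.061))
for k,v in names.items(): print(k,world(L,[v])[0].round(4), "scene px",proj(d["scene"],world(L,[v])).round(1), "top px",proj(T,world(L,[v])).round(1))
# scene overlay check of roof corners
im=cv2.resize(d["scene"]["frame"],None,fx=3,fy=3,interpolation=cv2.INTER_CUBIC)
for P in [(98,104,64),(98,-104,64),(21,-104,64),(21,104,64),(-60,34.5,61),(-60,-9.5,61),(-6,107.5,62),(-27,-42.5,40),(-6,-93.5,62),(-20,-118,46)]:
    q=(proj(d["scene"],world(L,[np.array(P)/1000]))[0]+.5)*3; cv2.circle(im,tuple(int(i) for i in q),3,(0,0,255),1)
cv2.imwrite("pics/s1.png",im[560:920,740:1140])
# tin ellipse via background difference in top
g=cv2.GaussianBlur(T["frame"],(0,0),1)
o=[proj(T,[[0,0,0]])]
hsv=cv2.cvtColor(T["frame"],cv2.COLOR_BGR2HSV); print("tin hsv",hsv[250,213],hsv[240,200],hsv[225,190],hsv[262,213],hsv[290,220])
cv2.imwrite("pics/tin.png",cv2.resize(T["frame"][215:290,175:255],None,fx=6,fy=6,interpolation=cv2.INTER_CUBIC))
E
python3 fit.py; python3 -c "
import cv2,numpy as np
a=cv2.imread('pics/s1.png');b=cv2.imread('pics/tin.png');b=cv2.resize(b,(384,360));cv2.imwrite('pics/m1.png',np.hstack([a,b]))"
```

```text
L (np.float64(0.5947456654928568), np.float64(0.036571161550559575), np.float64(-1.0919598685027256)) res mm [[-1.6, 1.8], [3.8, -1.0], [-2.6, 0.6], [-1.2, -3.3], [0.9, 1.5], [-1.9, 1.3], [2.4, -0.9]]
pad [0.5874 0.0778 0.053 ] scene px [[290.7 228.3]] top px [[318.  188.6]]
bolt [0.5446 0.041  0.04  ] scene px [[286.7 250.2]] top px [[334.  208.6]]
hinge [0.6874 0.0914 0.033 ] scene px [[316.6 213.1]] top px [[310.3 146.3]]
home [ 0.577  -0.0281  0.    ] scene px [[316.3 273.6]] top px [[360.4 196.6]]
liptop [0.5787 0.0947 0.061 ] scene px [[283.4 223.4]] top px [[310.9 192. ]]
tin hsv [ 23  15 149] [ 18  18 144] [ 17  16 142] [ 20  16 146] [15 16 93]
```

View pics/m1.png

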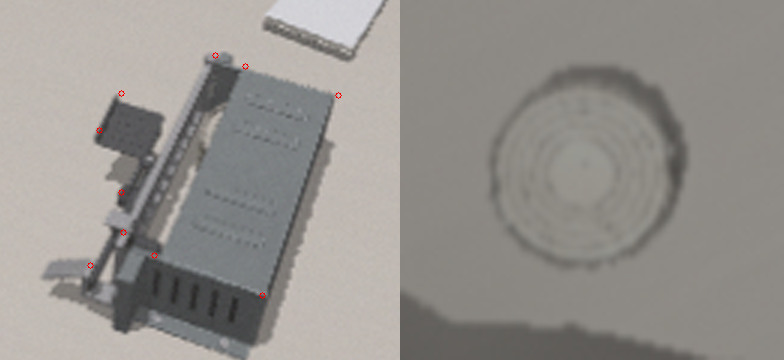

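The overlay of the fitted points sits on the locker to about 3 mm, so the pose is sound. The tin's lid centre is at crop (585,172), which is top px (213.5,250.8).

```bash
python3 - <<'E'
from h import *
d=pickle.load(open("c0.pkl","rb"));T=d["top"];L=pickle.load(open("L.pkl","rb"))
def loc(w):
    c,s=np.cos(L[2]),np.sin(L[2]);x,y=w[0]-L[0],w[1]-L[1];return (round(1000*(c*x+s*y)),round(1000*(-s*x+c*y)))
for n,uv,z in [("tin",(213.5,250.8),.04),("timer",(222.5,120),.042),("tape",(160,149),.0125),("cupA",(137,223),.036),("cupB",(172,186),.036)]:
    w=onz(T,uv,z);print(n,w.round(4),loc(w))
print("tin scene px",proj(d["scene"],[onz(T,(213.5,250.8),.04)]))
h=np.array([-.006,.1075])
def gp(th,along,out):  # gate pt in world
    a=-np.pi/2-th; u=np.array([np.cos(a),np.sin(a)]); n=np.array([np.cos(np.pi-th),np.sin(np.pi-th)])
    p=h+u*along+n*out; return world(L,[(*p,0)])[0][:2]
for th in (0,.05,.1,.2,.3,.5,.7,.9,1.1,1.3,1.5,1.7,1.9): print(th,"pad",(1000*gp(th,.095,.034)).round(),"bolt",(1000*gp(th,.150,.021)).round(),"free",(1000*gp(th,.235,.01)).round())
E
```

```text
tin [0.4506 0.3069 0.04  ] (-306, -3)
timer [0.7451 0.291  0.042 ] (-157, 251)
tape [0.684  0.4367 0.0125] (-314, 264)
cupA [0.5108 0.4783 0.036 ] (-431, 129)
cupB [0.5941 0.4023 0.036 ] (-325, 168)
tin scene px [[192.1574109  203.29122479]]
0 pad [587.  78.] bolt [545.  41.] free [474.  -8.]
0.05 pad [587.  83.] bolt [542.  48.] free [470.   3.]
0.1 pad [587.  88.] bolt [540.  55.] free [465.  14.]
0.2 pad [587.  98.] bolt [537.  70.] free [459.  36.]
0.3 pad [588. 108.] bolt [536.  85.] free [454.  59.]
0.5 pad [593. 127.] bolt [538. 116.] free [453. 106.]
0.7 pad [602. 145.] bolt [546. 145.] free [460. 153.]
0.9 pad [615. 161.] bolt [559. 172.] free [477. 197.]
1.1 pad [630. 174.] bolt [578. 196.] free [502. 236.]
1.3 pad [648. 184.] bolt [601. 216.] free [535. 270.]
1.5 pad [667. 190.] bolt [627. 230.] free [573. 297.]
1.7 pad [687. 192.] bolt [656. 240.] free [616. 316.]
1.9 pad [707. 190.] bolt [686. 243.] free [662. 325.]
```

```bash
python3 -m pendant '{"travel":[[23,-33,-5],[46,-66,-10],[69,-99,-15],[92,-132,-20],[115,-165,-25],[138,-198,-30],[161,-231,-35],[184,-264,-40]],"angular":[[0,0,0.11],[0,0,0.22],[0,0,0.33],[0,0,0.44],[0,0,0.55],[0,0,0.66],[0,0,0.77],[0,0,0.88]],"fingers":[1,1,1,1,1,1,1,1]}'
python3 -m pendant '{"travel":[[20,-29,-11],[40,-58,-22],[60,-87,-33],[80,-116,-45],[100,-145,-57],[120,-174,-69],[140,-203,-80],[159,-232,-92]],"angular":[[0,0,0],[0,0,0],[0,0,0],[0,0,0],[0,0,0],[0,0,0],[0,0,0],[0,0,0]],"fingers":[1,1,1,1,1,1,1,1]}'
cat > look.py <<'E'
import sys,cv2
from workcell import env,cams
s=env.observe(); c=cams.camera("wrist"); cv2.imwrite("pics/"+sys.argv[1],c["frame"])
import pickle; pickle.dump((s,c),open("w.pkl","wb")); print(s["t"],s["tcp_pos"].round(4),s["tcp_rot"].round(4),s["qpos"].round(2),s["ft_force"].round(1))
E
python3 look.py w1.png; python3 -c "
import pickle;s,c=pickle.load(open('w.pkl','rb'));print(c['camera_matrix'],c['dist'],c['hand_eye'])"
```

```text
t: 0.77
tcp_pos: [0.4285, 0.3101, 0.1824]
tcp_rot: [-0.238, 0.971, -0.0, -0.0]
ft_force: [0.2, -0.4, 0.1]
opening: 0.43
grip_force: 0.0
t: 1.43
tcp_pos: [0.5876, 0.0783, 0.09]
tcp_rot: [-0.236, 0.972, 0.0, -0.0]
ft_force: [0.6, 0.1, 0.3]
opening: 0.007
grip_force: 0.0
1.4333 [0.5876 0.0783 0.09  ] [-2.356e-01  9.718e-01  0.000e+00 -1.000e-04] [ 0.11  0.55  1.78 -0.    0.81 -1.93] [0.6 0.1 0.3]
[[339.49990476   0.         249.61059457]
 [  0.         339.49990476 191.22256308]
 [  0.           0.           1.        ]] [0.00191406 0.         0.         0.         0.        ] [[-1.93995434e-03 -9.56325765e-01 -2.92296542e-01  8.03256889e-02]
 [ 9.99997961e-01 -1.69126025e-03 -1.10351848e-03  6.95881905e-04]
 [ 5.60973627e-04 -2.92298087e-01  9.56327095e-01 -1.62459675e-01]
 [ 0.00000000e+00  0.00000000e+00  0.00000000e+00  1.00000000e+00]]
```

View pics/w1.png

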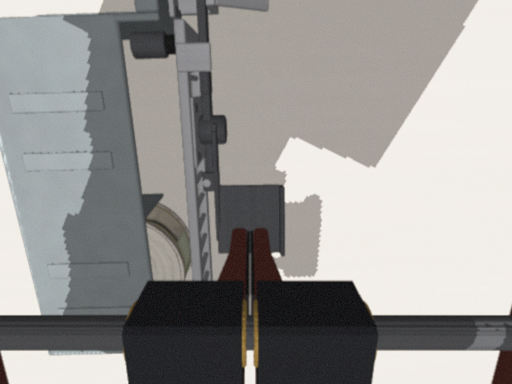

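Wrist view: the lever spans columns 219–284 with its bar-side edge at row 185. The bolt head is at (218,129) and the fingers are centred at column 250, over the lever. Checking numerically:

```bash
cat >> h.py <<'E'
from scipy.spatial.transform import Rotation as Ro
def wcam(s,c):
    M=np.eye(4); M[:3,:3]=Ro.from_quat(s["tcp_rot"]).as_matrix(); M[:3,3]=s["tcp_pos"]; return dict(c,extrinsics=M@np.array(c["hand_eye"]))
def toloc(L,w):
    c,s=np.cos(L[2]),np.sin(L[2]);x,y=w[0]-L[0],w[1]-L[1];return (1000*np.array([c*x+s*y,-s*x+c*y])).round(1)
E
python3 - <<'E'
from h import *
s,c=pickle.load(open("w.pkl","rb"));L=pickle.load(open("L.pkl","rb"));C=wcam(s,c)
for n,uv,z in [("lev in",(219,185),.053),("lev lip out",(284,185),.061),("bolt tip c",(222,129),.049),("roof front hinge-ish",(124,25),.064),("roof back",(0,25),.064),("gate top mid",(189,150),.062),("gate top edge low",(203,290),.062)]:
    w=onz(C,uv,z);print(n,w.round(4),toloc(L,w))
print(proj(C,[s["tcp_pos"]]))
E
```

```text
lev in [0.5752 0.0514 0.053 ] [-22.2 -10.5]
lev lip out [0.5554 0.0849 0.061 ] [-61.  -12.6]
bolt tip c [0.5444 0.0382 0.049 ] [-24.7 -43.9]
roof front hinge-ish [ 0.5181 -0.0281  0.064 ] [ 22.1 -97.8]
roof back [ 0.5467 -0.0837  0.064 ] [ 84.6 -98.1]
gate top mid [0.5617 0.027  0.062 ] [ -6.7 -33.8]
gate top edge low [0.6406 0.0722 0.062 ] [-10.5  57.1]
[[248.75837254 246.90643149]]
```

```bash
python3 -m pendant '{"travel":[[0,1,-6],[0,2,-12],[0,3,-18],[-1,3,-24],[-1,3,-29],[-1,3,-33],[-1,3,-36],[-1,3,-38]],"angular":[[0,0,0],[0,0,0],[0,0,0],[0,0,0],[0,0,0],[0,0,0],[0,0,0],[0,0,0]],"fingers":[1,1,1,1,1,1,1,1]}'
python3 -m pendant '{"travel":[[0,0,-1],[0,0,-2],[0,0,-3],[0,0,-4],[0,0,-5],[0,0,-6],[0,0,-7],[0,0,-7]],"angular":[[0,0,0],[0,0,0],[0,0,0],[0,0,0],[0,0,0],[0,0,0],[0,0,0],[0,0,0]],"fingers":[1,1,1,1,1,1,1,1]}'
```

```text
t: 2.15
tcp_pos: [0.5859, 0.0836, 0.0526]
tcp_rot: [-0.236, 0.972, 0.0, 0.0]
ft_force: [0.2, 1.3, 2.6]
opening: 0.008
grip_force: 1.0
t: 2.82
tcp_pos: [0.5863, 0.0829, 0.0458]
tcp_rot: [-0.236, 0.972, -0.0, 0.0]
ft_force: [0.2, -0.1, 2.2]
opening: 0.003
grip_force: 0.9
```

```bash
python3 -m pendant '{"travel":[[0,0,-1],[0,0,-1],[0,0,-2],[0,0,-2],[0,0,-3],[0,0,-3],[0,0,-3],[0,0,-3]],"angular":[[0,0,0],[0,0,0],[0,0,0],[0,0,0],[0,0,0],[0,0,0],[0,0,0],[0,0,0]],"fingers":[1,1,1,1,1,1,1,1]}'
python3 - <<'E'
from workcell import env,cams
import cv2,numpy as np,pickle
s=env.observe();print(s["ft_force"].round(1),s["torque"].round(2))
c=cams.camera("scene");w=cams.camera("wrist");pickle.dump((s,w),open("w.pkl","wb"))
a=cv2.resize(c["frame"][185:305,240:370],(520,480),interpolation=cv2.INTER_CUBIC);b=cv2.resize(w["frame"][0:240,120:300],None,fx=1.5,fy=2)[:480]
cv2.imwrite("pics/p1.png",np.hstack([a,b]))
E
```

```text
t: 3.48
tcp_pos: [0.5859, 0.0831, 0.0428]
tcp_rot: [-0.236, 0.972, 0.0, -0.0]
ft_force: [1.4, 1.4, 2.9]
opening: 0.006
grip_force: 1.2
[1.4 1.4 2.9] [ 0.35 -0.16  0.03]
```

View pics/p1.png

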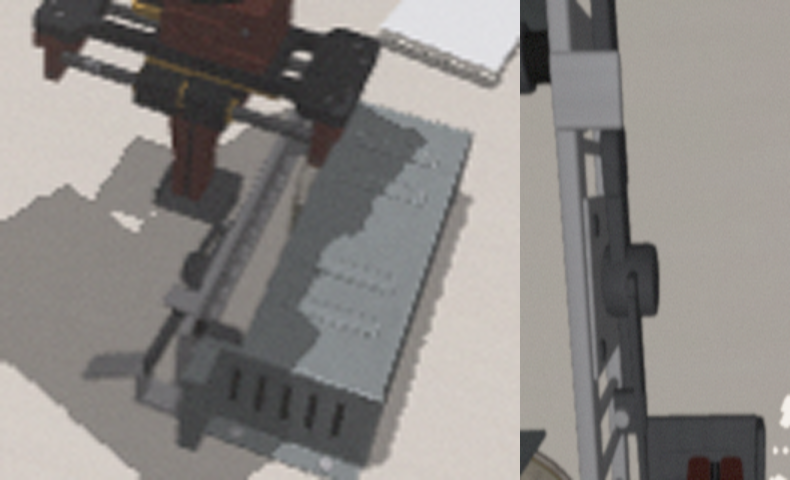

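The scene crop shows the finger pressing the lever at (195,190) and the bar nose rising near the catch at (140,390). I'll keep going until the force climbs on the rubber stop.

```bash
python3 -m pendant '{"travel":[[0,0,-0.5],[0,0,-1],[0,0,-1.5],[0,0,-2],[0,0,-2],[0,0,-2],[0,0,-2],[0,0,-2]],"angular":[[0,0,0],[0,0,0],[0,0,0],[0,0,0],[0,0,0],[0,0,0],[0,0,0],[0,0,0]],"fingers":[1,1,1,1,1,1,1,1]}'
python3 - <<'E'
from workcell import env,cams
F=[]
for i in range(4): F.append(env.observe()["ft_force"]); cams.camera("top")
import numpy as np;print(np.round(F,1))
E
```

```text
t: 4.25
tcp_pos: [0.5859, 0.0831, 0.0412]
tcp_rot: [-0.236, 0.972, 0.0, 0.0]
ft_force: [-0.0, 1.6, 7.6]
opening: 0.007
grip_force: 3.5
[[-0.   1.6  7.6]
 [-0.2  1.6  8. ]
 [-0.4  0.6  6.4]
 [-0.5  2.8  6.4]]
```

```bash
python3 -m pendant '{"travel":[[0,2,0],[0,4,0],[0,7,0],[0,10,0],[0,14,0],[0,18,0],[0,22,0],[0,26,0]],"angular":[[0,0,-0.02],[0,0,-0.04],[0,0,-0.07],[0,0,-0.10],[0,0,-0.13],[0,0,-0.17],[0,0,-0.21],[0,0,-0.25]],"fingers":[1,1,1,1,1,1,1,1]}'
cat > gate.py <<'E'
# top picture -> save crop
import sys,cv2
from workcell import env,cams
c=cams.camera("top"); cv2.imwrite("pics/"+sys.argv[1],cv2.resize(c["frame"][100:300,190:420],None,fx=3,fy=3,interpolation=cv2.INTER_CUBIC))
E
python3 gate.py g1.png
```

```text
t: 5.12
tcp_pos: [0.5868, 0.1088, 0.0414]
tcp_rot: [-0.112, 0.994, -0.0, 0.001]
ft_force: [2.8, -0.6, 5.8]
opening: 0.007
grip_force: 3.1
```

View pics/g1.png

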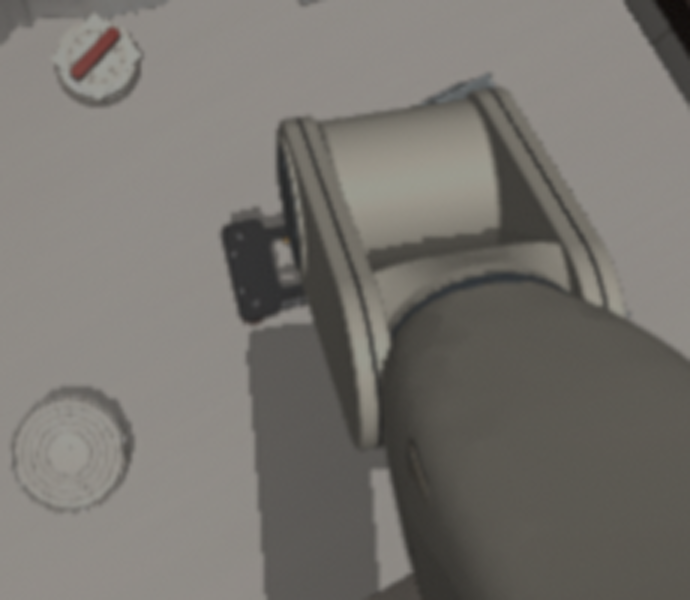

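The arm hides the gate from the top camera. The wrist camera moves with the gate, so I'll check there numerically that the bolt keeps its place in the picture.

```bash
cat > bolt.py <<'E'
# gate angle: match bolt patch from the pressed reference wrist picture, cast onto bolt height
from h import *; from workcell import env,cams; import sys
ref=pickle.load(open("w.pkl","rb"))[1]["frame"][105:155,195:235]
s=env.observe(); c=cams.camera("wrist"); C=wcam(s,c)
r=cv2.matchTemplate(c["frame"],ref,cv2.TM_CCOEFF_NORMED); _,m,_,p=cv2.minMaxLoc(r)
print("score",round(m,2),"shift px",p[0]-195,p[1]-105,"F",s["ft_force"].round(1),"tcp",s["tcp_pos"].round(4))
L=pickle.load(open("L.pkl","rb")); s0,c0=pickle.load(open("w.pkl","rb"))
w=onz(C,(218+p[0]-195,129+p[1]-105),.045); l=toloc(L,w)-np.array([-6,107.5])
# bolt dir from hinge: shut atan2 of (-~20,-150)
print("bolt local",toloc(L,w),"r",np.hypot(*l).round(1),"theta",(np.arctan2(-l[0],-l[1])-np.arctan2(20,150)).round(3))
E
python3 bolt.py
```

```text
score 1.0 shift px 0 0 F [1.6 1.9 5.8] tcp [0.587  0.1096 0.0415]
bolt local [-70.6 -36.9] r 158.2 theta 0.288
```

```bash
python3 - <<'E'
from h import *
L=pickle.load(open("L.pkl","rb"));H=world(L,[(-.006,.1075,0)])[0][:2]
p=np.array([.587,.1096]); 
for a in range(3):
    out=[]
    for k in range(1,9):
        R=lambda t:np.array([[np.cos(t),np.sin(t)],[-np.sin(t),np.cos(t)]])
        f=lambda t:H+R(t)@(p-H)
        out.append((1000*(f(.5*a+.0625*k)-f(.5*a))).round().astype(int).tolist())
    print(out, f(.5*a+.5).round(3))
E
```

```text
[[1, 6], [3, 12], [5, 18], [8, 24], [10, 30], [14, 36], [17, 41], [21, 46]] [0.608 0.156]
[[4, 5], [9, 9], [13, 14], [18, 18], [24, 21], [29, 25], [35, 28], [40, 30]] [0.648 0.186]
[[6, 2], [12, 4], [18, 6], [25, 7], [31, 7], [37, 8], [44, 8], [50, 7]] [0.698 0.193]
```

```bash
python3 -m pendant '{"travel":[[1,6,3],[3,12,6],[5,18,8],[8,24,8],[10,30,8],[14,36,8],[17,41,8],[21,46,8]],"angular":[[0,0,-0.0625],[0,0,-0.125],[0,0,-0.1875],[0,0,-0.25],[0,0,-0.3125],[0,0,-0.375],[0,0,-0.4375],[0,0,-0.5]],"fingers":[1,1,1,1,1,1,1,1]}'; python3 bolt.py
```

```text
t: 5.88
tcp_pos: [0.6059, 0.1547, 0.0481]
tcp_rot: [0.138, 0.99, -0.001, -0.001]
ft_force: [-0.7, 0.1, -0.4]
opening: 0.005
grip_force: 0.6
score 0.92 shift px 171 97 F [-0.7  0.1 -0.4] tcp [0.6059 0.1547 0.0481]
bolt local [-160.9  107. ] r 154.9 theta 1.435
```

```bash
python3 look.py w2.png
```

```text
5.9333 [0.607  0.1556 0.0483] [ 1.398e-01  9.902e-01 -2.000e-04 -4.000e-04] [ 0.23  0.66  1.71 -0.    0.78 -1.06] [1.2 1.9 0.8]
```

View pics/w2.png

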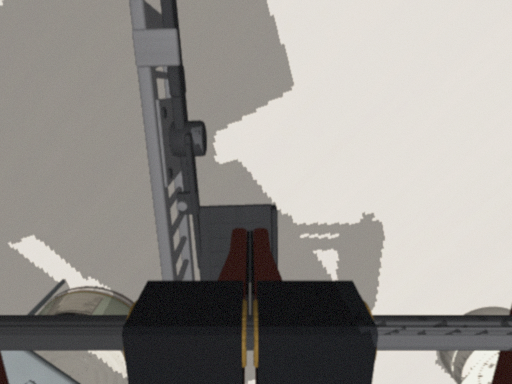

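The gate followed: the lever spans columns 199–276 with the finger against the lip, and the bolt is at (195,138). The template match was a false hit. Continuing the pull.

```bash
python3 -m pendant '{"travel":[[4,5,0],[9,9,0],[13,14,0],[18,18,0],[24,21,0],[29,25,0],[35,28,0],[40,30,0]],"angular":[[0,0,-0.0625],[0,0,-0.125],[0,0,-0.1875],[0,0,-0.25],[0,0,-0.3125],[0,0,-0.375],[0,0,-0.4375],[0,0,-0.5]],"fingers":[1,1,1,1,1,1,1,1]}'; python3 -m pendant '{"travel":[[6,2,0],[12,4,0],[18,6,0],[25,7,0],[31,7,0],[37,8,0],[44,8,0],[50,7,0]],"angular":[[0,0,-0.0625],[0,0,-0.125],[0,0,-0.1875],[0,0,-0.25],[0,0,-0.3125],[0,0,-0.375],[0,0,-0.4375],[0,0,-0.5]],"fingers":[1,1,1,1,1,1,1,1]}'; python3 - <<'E'
from h import *; from workcell import env,cams
s=env.observe();c=cams.camera("wrist");C=wcam(s,c);L=pickle.load(open("L.pkl","rb"))
ref=cv2.imread("pics/w2.png")[115:160,165:215]
r=cv2.matchTemplate(c["frame"][60:200,100:280],ref,cv2.TM_CCOEFF_NORMED);_,m,_,p=cv2.minMaxLoc(r)
u=(195+p[0]+100-165,138+p[1]+60-115);w=onz(C,u,.045);l=toloc(L,w)-np.array([-6,107.5])
print(m,u,"r",np.hypot(*l),"theta",np.arctan2(-l[0],-l[1])-np.arctan2(19,150),s["ft_force"],s["qpos"].round(2))
E
```

```text
t: 6.65
tcp_pos: [0.6463, 0.1845, 0.0483]
tcp_rot: [0.378, 0.926, -0.001, -0.001]
ft_force: [-0.4, 0.6, 1.6]
opening: 0.008
grip_force: 0.6
t: 7.32
tcp_pos: [0.6963, 0.1913, 0.0481]
tcp_rot: [0.595, 0.804, -0.001, -0.0]
ft_force: [0.1, 0.5, 0.5]
opening: 0.003
grip_force: 0.5
0.9003410935401917 (188, 133) r 153.1938641068891 theta 1.6793300364052253 [0.13279372 0.49803338 0.4528669 ] [ 0.25  0.76  1.47 -0.    0.91 -0.04]
```

```bash
python3 -m pendant '{"travel":[[5,0,0],[10,-1,0],[10,-1,0],[10,-1,20],[10,-1,40],[10,-1,60],[10,-1,80],[10,-1,80]],"angular":[[0,0,-0.05],[0,0,-0.1],[0,0,-0.1],[0,0,-0.1],[0,0,-0.1],[0,0,-0.1],[0,0,-0.1],[0,0,-0.1]],"fingers":[1,1,1,1,1,1,1,1]}'; python3 - <<'E'
from h import *
from workcell import env
p=env.observe()["tcp_pos"]*1000; L=pickle.load(open("L.pkl","rb"))
W=lambda x,y:(1000*world(L,[(x/1000,y/1000,0)])[0][:2])
print(p, W(-385,-3)-p[:2], "start",W(-385,-3))
pts=[(-350,-3),(-160,-45.5),(-60,-45.5),(4.7,-45.5)]
q=W(-385,-3)
for a in pts: print(a,W(*a),W(*a)-q); q=W(*a)
E
```

```text
t: 8.03
tcp_pos: [0.7086, 0.1913, 0.133]
tcp_rot: [0.633, 0.774, 0.002, 0.002]
ft_force: [1.1, 0.3, 0.4]
opening: 0.003
grip_force: 0.0
[708.64538939 191.28597384 132.98608615] [-293.94983969  185.60262159] start [414.6955497  376.88859543]
(-350, -3) [430.82168797 345.82498868] [ 16.12613827 -31.06360675]
(-160, -45.5) [480.6434875  157.61224126] [  49.82179953 -188.21274742]
(-60, -45.5) [526.71816826  68.8590791 ] [ 46.07468076 -88.75316216]
(4.7, -45.5) [556.52848671  11.43578318] [ 29.81031845 -57.42329592]
```

```bash
python3 -m pendant '{"travel":[[-31,20,0],[-62,40,0],[-94,60,0],[-125,79,0],[-157,99,0],[-188,119,0],[-219,139,0],[-250,158,0]],"angular":[[0,0,0.04],[0,0,0.08],[0,0,0.12],[0,0,0.16],[0,0,0.20],[0,0,0.24],[0,0,0.282],[0,0,0.282]],"fingers":[1,0.4,0.4,0.4,0.4,0.4,0.4,0.4]}'
python3 -m pendant '{"travel":[[-22,14,-10],[-44,28,-30],[-44,28,-60],[-44,28,-85],[-44,28,-105],[-44,28,-116],[-44,28,-116],[-44,28,-116]],"angular":[[0,0,0],[0,0,0],[0,0,0],[0,0,0],[0,0,0],[0,0,0],[0,0,0],[0,0,0]],"fingers":[0.4,0.4,0.4,0.4,0.4,0.4,0.4,0.4]}'; python3 look.py w3.png
python3 - <<'E'
from h import *
s,c=pickle.load(open("w.pkl","rb"));C=wcam(s,c);L=pickle.load(open("L.pkl","rb"))
print("tcp loc",toloc(L,s["tcp_pos"]),"yaw y axis",np.degrees(np.arctan2(*Ro.from_quat(s["tcp_rot"]).as_matrix()[[1,0],1])), "tin px expected",proj(C,[[.4506,.3069,.04]]),proj(C,[s["tcp_pos"]]))
E
```

```text
t: 8.7
tcp_pos: [0.4544, 0.3489, 0.1278]
tcp_rot: [0.517, 0.856, -0.001, -0.0]
ft_force: [0.9, -0.1, 0.0]
opening: 0.499
grip_force: 0.0
t: 9.37
tcp_pos: [0.4125, 0.3764, 0.0123]
tcp_rot: [0.519, 0.855, -0.001, -0.0]
ft_force: [0.0, -0.5, -0.1]
opening: 0.598
grip_force: 0.0
9.3667 [0.4125 0.3764 0.0123] [ 5.190e-01  8.548e-01 -8.000e-04 -2.000e-04] [ 0.72  0.65  1.87 -0.    0.62  0.24] [ 0.  -0.5 -0.1]
tcp loc [-385.6   -5.2] yaw y axis 27.47314874535835 tin px expected [[253.04166056 411.34837797]] [[249.50183912 248.24682581]]
```

```bash
python3 -m pendant '{"travel":[[3,-5,0],[5,-10,0],[8,-15,0],[10,-20,0],[13,-25,0],[16,-30,0],[18,-35,0],[21,-40,0]],"angular":[[0,0,0],[0,0,0],[0,0,0],[0,0,0],[0,0,0],[0,0,0],[0,0,0],[0,0,0]],"fingers":[0.4,0.4,0.4,0.4,0.4,0.4,0.4,0.4]}'
python3 -m pendant '{"travel":[[2,-7,0],[4,-15,0],[7,-25,0],[10,-36,0],[13,-48,0],[16,-60,0],[19,-73,0],[23,-86,0]],"angular":[[0,0,0],[0,0,0],[0,0,0],[0,0,0],[0,0,0],[0,0,0],[0,0,0],[0,0,0]],"fingers":[0.4,0.4,0.4,0.4,0.4,0.4,0.4,0.4]}'
python3 - <<'E'
from h import *; from workcell import env,cams
s=env.observe();L=pickle.load(open("L.pkl","rb"));print(toloc(L,s["tcp_pos"]),s["ft_force"].round(1))
t=cams.camera("top");c=cams.camera("scene")
cv2.imwrite("pics/push1.png",np.hstack([c["frame"][140:320,130:390],t["frame"][100:280,170:430]])); pickle.dump((t,c),open("p1.pkl","wb"))
E
```

```text
t: 10.08
tcp_pos: [0.4342, 0.3367, 0.013]
tcp_rot: [0.52, 0.854, 0.0, -0.0]
ft_force: [-1.1, 1.7, 1.2]
opening: 0.599
grip_force: 1.4
t: 10.75
tcp_pos: [0.4569, 0.2495, 0.0128]
tcp_rot: [0.519, 0.855, -0.0, -0.0]
ft_force: [-1.0, 2.9, 2.6]
opening: 0.599
grip_force: 1.9
[-252.5  -24.2] [-1.   2.9  2.6]
```

View pics/push1.png

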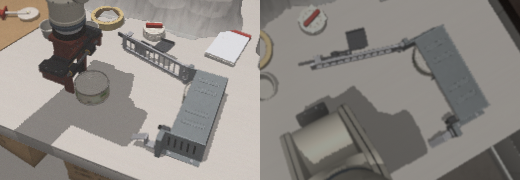

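The gate stands wide open, with the tin cradled in front of the fingers and no neighbours in the way. Continuing the push.

```bash
python3 -m pendant '{"travel":[[2,-8,0],[5,-18,0],[8,-30,0],[11,-42,0],[14,-55,0],[18,-68,0],[21,-81,0],[24,-92,0]],"angular":[[0,0,0],[0,0,0],[0,0,0],[0,0,0],[0,0,0],[0,0,0],[0,0,0],[0,0,0]],"fingers":[0.4,0.4,0.4,0.4,0.4,0.4,0.4,0.4]}'
python3 -m pendant '{"travel":[[5,-10,0],[11,-21,0],[17,-33,0],[23,-45,0],[29,-57,0],[35,-68,0],[41,-79,0],[46,-89,0]],"angular":[[0,0,0],[0,0,0],[0,0,0],[0,0,0],[0,0,0],[0,0,0],[0,0,0],[0,0,0]],"fingers":[0.4,0.4,0.4,0.4,0.4,0.4,0.4,0.4]}'
python3 - <<'E'
from h import *; from workcell import env,cams
s=env.observe();L=pickle.load(open("L.pkl","rb"));print(toloc(L,s["tcp_pos"]),s["ft_force"].round(1),s["opening"])
c=cams.camera("wrist");pickle.dump((s,c),open("w4.pkl","wb"));cv2.imwrite("pics/w4.png",c["frame"])
c=cams.camera("scene");cv2.imwrite("pics/s4.png",c["frame"])
E
```

```text
t: 11.52
tcp_pos: [0.4808, 0.1573, 0.0127]
tcp_rot: [0.52, 0.854, -0.0, -0.0]
ft_force: [0.5, 2.0, -0.3]
opening: 0.598
grip_force: 0.6
t: 12.18
tcp_pos: [0.5277, 0.0688, 0.0128]
tcp_rot: [0.519, 0.854, 0.0, 0.0]
ft_force: [-1.1, 0.7, -0.4]
opening: 0.594
grip_force: 0.6
[-59.5 -44.7] [-1.1  0.7 -0.4] 0.5944131132521323
```

```bash
python3 -m pendant '{"travel":[[3,-6,0],[6,-12,0],[9,-18,0],[12,-24,0],[15,-30,0],[18,-36,0],[21,-41,0],[23,-45,0]],"angular":[[0,0,0],[0,0,0],[0,0,0],[0,0,0],[0,0,0],[0,0,0],[0,0,0],[0,0,0]],"fingers":[0.4,0.4,0.4,0.4,0.4,0.4,0.4,0.4]}'
python3 -m pendant '{"travel":[[0.5,-1,0],[1,-2,0],[1.5,-3,0],[2,-4,0],[2.5,-5,0],[3,-6,0],[3.5,-7,0],[4,-8,0]],"angular":[[0,0,0],[0,0,0],[0,0,0],[0,0,0],[0,0,0],[0,0,0],[0,0,0],[0,0,0]],"fingers":[0.4,0.4,0.4,0.4,0.4,0.4,0.4,0.4]}'
python3 -c "
from h import *; from workcell import env
L=pickle.load(open('L.pkl','rb'));print(toloc(L,env.observe()['tcp_pos']))"
```

```text
t: 12.95
tcp_pos: [0.5503, 0.0243, 0.0128]
tcp_rot: [0.52, 0.854, 0.0, 0.0]
ft_force: [-0.9, 1.8, 0.4]
opening: 0.6
grip_force: 0.7
t: 13.62
tcp_pos: [0.5539, 0.017, 0.0128]
tcp_rot: [0.519, 0.855, -0.0, -0.0]
ft_force: [-0.9, -0.7, 0.1]
opening: 0.599
grip_force: 0.7
[ -1.4 -45.3]
```

```bash
python3 -m pendant '{"travel":[[0.3,-0.5,0],[0.5,-1,0],[0.8,-1.5,0],[1,-2,0],[1.3,-2.5,0],[1.5,-3,0],[1.8,-3.5,0],[1.8,-3.5,0]],"angular":[[0,0,0],[0,0,0],[0,0,0],[0,0,0],[0,0,0],[0,0,0],[0,0,0],[0,0,0]],"fingers":[0.4,0.4,0.4,0.4,0.4,0.4,0.4,0.4]}'
python3 -m pendant '{"travel":[[0.2,-0.4,0],[0.4,-0.8,0],[0.6,-1.2,0],[0.8,-1.5,0],[0.9,-1.8,0],[0.9,-1.8,0],[0.9,-1.8,0],[0.9,-1.8,0]],"angular":[[0,0,0],[0,0,0],[0,0,0],[0,0,0],[0,0,0],[0,0,0],[0,0,0],[0,0,0]],"fingers":[0.4,0.4,0.4,0.4,0.4,0.4,0.4,0.4]}'
python3 -c "
from h import *; from workcell import env
L=pickle.load(open('L.pkl','rb'));print(toloc(L,env.observe()['tcp_pos']))"
```

```text
t: 14.28
tcp_pos: [0.5558, 0.0134, 0.0128]
tcp_rot: [0.519, 0.855, -0.0, 0.0]
ft_force: [-0.7, 0.0, 0.2]
opening: 0.6
grip_force: 0.5
t: 14.95
tcp_pos: [0.5566, 0.0116, 0.0128]
tcp_rot: [0.519, 0.855, -0.0, 0.0]
ft_force: [-0.4, 1.5, -0.0]
opening: 0.602
grip_force: 0.5
[  4.6 -45.3]
```

```bash
python3 -m pendant '{"travel":[[0.2,-0.4,0],[0.4,-0.8,0],[0.6,-1.2,0],[0.8,-1.5,0],[0.9,-1.8,0],[0.9,-1.8,0],[0.9,-1.8,0],[0.9,-1.8,0]],"angular":[[0,0,0],[0,0,0],[0,0,0],[0,0,0],[0,0,0],[0,0,0],[0,0,0],[0,0,0]],"fingers":[0.4,0.4,0.4,0.4,0.4,0.4,0.4,0.4]}'
python3 -c "
from workcell import env,cams
import cv2
for i in range(4): print(env.observe()['ft_force'].round(1)); c=cams.camera('wrist')
cv2.imwrite('pics/w5.png',c['frame'])"
```

```text
t: 15.62
tcp_pos: [0.5575, 0.0098, 0.0128]
tcp_rot: [0.519, 0.855, -0.0, 0.0]
ft_force: [0.4, 1.2, -0.9]
opening: 0.599
grip_force: 0.5
[ 0.4  1.2 -0.9]
[-0.4  0.9  0. ]
[ 0.5  0.2 -0.1]
[-0.6  1.  -0.7]
```

```bash
for i in 1; do python3 -m pendant '{"travel":[[0.2,-0.4,0],[0.4,-0.8,0],[0.6,-1.2,0],[0.8,-1.5,0],[0.8,-1.5,0],[0.8,-1.5,0],[0.8,-1.5,0],[0.8,-1.5,0]],"angular":[[0,0,0],[0,0,0],[0,0,0],[0,0,0],[0,0,0],[0,0,0],[0,0,0],[0,0,0]],"fingers":[0.4,0.4,0.4,0.4,0.4,0.4,0.4,0.4]}'; done
python3 -c "
from workcell import env,cams
for i in range(4): print(env.observe()['ft_force'].round(1),env.observe()['torque'].round(2)); c=cams.camera('wrist')
"; python3 -m pendant '{"travel":[[0.2,-0.4,0],[0.4,-0.8,0],[0.6,-1.2,0],[0.8,-1.5,0],[0.8,-1.5,0],[0.8,-1.5,0],[0.8,-1.5,0],[0.8,-1.5,0]],"angular":[[0,0,0],[0,0,0],[0,0,0],[0,0,0],[0,0,0],[0,0,0],[0,0,0],[0,0,0]],"fingers":[0.4,0.4,0.4,0.4,0.4,0.4,0.4,0.4]}'
python3 -c "
from workcell import env,cams
for i in range(4): print(env.observe()['ft_force'].round(1),env.observe()['torque'].round(2)); c=cams.camera('wrist')
"
```

```text
t: 16.48
tcp_pos: [0.5583, 0.0083, 0.0128]
tcp_rot: [0.519, 0.855, -0.0, 0.0]
ft_force: [-0.8, 1.6, -0.4]
opening: 0.6
grip_force: 0.5
[-0.8  1.6 -0.4] [ 0.11  0.14 -0.03]
[-0.6  0.7  0.3] [ 0.03  0.13 -0.04]
[-0.8  1.2 -0.8] [0.05 0.19 0.06]
[-1.6  0.5 -0.1] [0.1  0.14 0.03]
t: 17.35
tcp_pos: [0.5585, 0.0077, 0.0128]
tcp_rot: [0.519, 0.855, 0.0, -0.001]
ft_force: [-3.1, 7.4, 2.8]
opening: 0.599
grip_force: 3.3
[-3.1  7.4  2.8] [ 1.16  0.4  -0.  ]
[-2.4  7.   2.7] [1.17 0.33 0.07]
[-2.8  7.2  2.5] [1.13 0.43 0.1 ]
[-3.   7.5  2.2] [1.15 0.43 0.07]
```

Firm contact at 8 N. I need to confirm that this is the tin on the back wall and not the finger on the roof edge. Retreating to look.

```bash
python3 -m pendant '{"travel":[[-3,6,0],[-8,16,0],[-14,27,0],[-20,39,5],[-20,39,40],[-20,39,75],[-10,50,100],[0,70,120]],"angular":[[0,0,0],[0,0,0],[0,0,0],[0,0,0],[0,0,0],[0,0,0],[0,0,0],[0,0,0]],"fingers":[0.4,0.4,0.4,0.4,0.4,0.4,0.4,0.4]}'
python3 -m pendant '{"travel":[[15,35,0],[30,70,0],[45,105,0],[60,140,0],[80,175,0],[100,205,0],[120,225,0],[130,230,0]],"angular":[[0,0,0],[0,0,0],[0,0,0],[0,0,0],[0,0,0],[0,0,0],[0,0,0],[0,0,0]],"fingers":[1,1,1,1,1,1,1,1]}'
python3 - <<'E'
from h import *; from workcell import env,cams
L=pickle.load(open("L.pkl","rb"));t=cams.camera("top");c=cams.camera("scene");pickle.dump((t,c),open("p2.pkl","wb"))
d=pickle.load(open("c0.pkl","rb"))
a=onz(t,(222,166),.062);b=onz(t,(320,143),.062);v=toloc(L,a)-toloc(L,b);print("gate ends",toloc(L,a),toloc(L,b),"theta",np.arctan2(-v[0],-v[1]))
T=t["frame"];x=int(proj(t,world(L,[(.005,-.0455,.04)]))[0][0]);y=int(proj(t,world(L,[(.005,-.0455,.04)]))[0][1]);print(x,y)
im=cv2.resize(T[y-55:y+45,x-50:x+50],(480,480),interpolation=cv2.INTER_CUBIC)
S=c["frame"];q=proj(c,world(L,[(.005,-.0455,.04)]))[0].astype(int);print(q)
im2=cv2.resize(S[q[1]-40:q[1]+40,q[0]-25:q[0]+25],(300,480),interpolation=cv2.INTER_CUBIC)
for C,I,o,k in ((t,im,(x-50,y-55),4.8),(c,im2,(q[0]-25,q[1]-40),6)):
    for f in (0,8):
        P=[(.0492-f/1000+.0435*np.cos(A),-.0455+.0435*np.sin(A),.04) for A in np.linspace(np.pi*.6,np.pi*1.4,9)]
        for z in proj(C,world(L,P)): cv2.circle(I,(int((z[0]-o[0]+.5)*k),int((z[1]-o[1]+.5)*k)),2,(0,0,255) if f==0 else (255,0,0),-1)
cv2.imwrite("pics/home.png",np.hstack([im,im2]))
E
```

```text
t: 18.22
tcp_pos: [0.559, 0.0772, 0.1355]
tcp_rot: [0.52, 0.854, 0.0, 0.001]
ft_force: [0.9, -0.2, 0.5]
opening: 0.6
grip_force: 0.0
t: 18.88
tcp_pos: [0.6896, 0.312, 0.1332]
tcp_rot: [0.518, 0.855, 0.001, 0.0]
ft_force: [-0.8, -0.6, 0.7]
opening: 0.033
grip_force: 0.0
gate ends [-205.7  152.2] [10.5 99.9] theta 1.808142382717324
347 203
[299 255]
```

View pics/home.png

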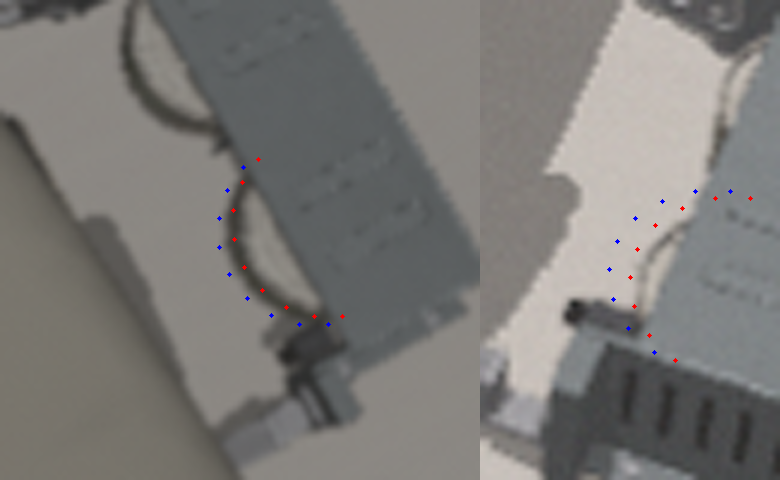

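The top crop shows the tin's rim lying on the red "fully home" arc, not the 8 mm-short blue one, so the tin is home. Gate angle is about 1.81. Next I'll work out the pushing path for the bolt.

```bash
cat > path.py <<'E'
from h import *; from workcell import env
L=pickle.load(open("L.pkl","rb"))
def gp(th,al=.150,out=.0355):
    a=-np.pi/2-th; p=np.array([-.006,.1075])+al*np.array([np.cos(a),np.sin(a)])+out*np.array([np.cos(np.pi-th),np.sin(np.pi-th)])
    return 1000*world(L,[(*p,0)])[0][:2]
s=env.observe();p=s["tcp_pos"]*1000;az=np.arctan2(*Ro.from_quat(s["tcp_rot"]).as_matrix()[[1,0],1])
yn=lambda th:L[2]+np.pi-th
if __name__=="__main__":
    g=gp(1.81,.15,.046);print(p,"goto",g,g-p[:2],"turn",yn(1.81)-az, "timer dist",np.hypot(*(g-[745,291])))
    q=g
    for th0 in (1.81,1.4,1.0,.6,.2):
        dth=.05 if th0>.2 else .0125
        base=q if th0==1.81 else gp(th0)
        e=[th0-dth*k for k in range(1,9)] if th0<1.8 else [1.81-.41/8*k for k in range(1,9)]
        print(th0,[(gp(t)-base).round(1).tolist() for t in e],"turn",(e[-1]-th0))
E
python3 path.py
```

```text
[689.16804861 309.4246058  132.63807427] goto [696.47450495 248.05832504] [  7.30645634 -61.36628076] turn -0.24114598385833563 timer dist 64.79746228150135
1.81 [[-18.1, -2.8], [-26.0, -3.4], [-33.8, -4.5], [-41.6, -5.9], [-49.2, -7.8], [-56.8, -10.1], [-64.2, -12.7], [-71.5, -15.7]] turn -0.4099999999999999
1.4 [[-7.0, -3.3], [-13.8, -6.9], [-20.4, -10.9], [-26.8, -15.2], [-32.9, -19.8], [-38.9, -24.8], [-44.5, -30.0], [-49.9, -35.4]] turn -0.4
1.0 [[-5.1, -5.8], [-10.0, -11.7], [-14.5, -18.0], [-18.7, -24.4], [-22.6, -31.1], [-26.1, -37.9], [-29.4, -44.9], [-32.2, -52.1]] turn -0.4
0.6 [[-2.5, -7.3], [-4.6, -14.7], [-6.4, -22.2], [-7.7, -29.8], [-8.7, -37.4], [-9.3, -45.1], [-9.5, -52.8], [-9.4, -60.5]] turn -0.4
0.2 [[0.1, -1.9], [0.2, -3.8], [0.4, -5.8], [0.6, -7.7], [0.7, -9.6], [1.0, -11.5], [1.2, -13.4], [1.5, -15.3]] turn -0.1
```

```bash
python3 -m pendant '{"travel":[[2,-16,0],[4,-32,0],[6,-48,0],[7,-61,0],[7,-61,-20],[7,-61,-45],[7,-61,-60],[7,-61,-65]],"angular":[[0,0,-0.06],[0,0,-0.12],[0,0,-0.18],[0,0,-0.24],[0,0,-0.24],[0,0,-0.24],[0,0,-0.24],[0,0,-0.24]],"fingers":[1,1,1,1,1,1,1,1]}'
python3 - <<'E'
from h import *; from workcell import env,cams
s=env.observe();c=cams.camera("wrist");C=wcam(s,c);pickle.dump((s,c),open("w6.pkl","wb"));cv2.imwrite("pics/w6.png",c["frame"])
print(s["tcp_pos"],"tcp px",proj(C,[s["tcp_pos"]]))
ref=cv2.imread("pics/w2.png")[115:160,165:215]
for k in (.8,.9,1,1.1):
    r=cv2.matchTemplate(c["frame"],cv2.resize(ref,None,fx=k,fy=k),cv2.TM_CCOEFF_NORMED);_,m,_,p=cv2.minMaxLoc(r);print(k,m,p)
g=cv2.cvtColor(c["frame"],cv2.COLOR_BGR2GRAY)
for v in (180,195,205,215,225): print(v,g[v,130:250:4])
from path import gp
print(proj(C,[[*gp(1.81,.15,.021)/1000,.04]]),proj(C,[[*gp(1.81,.15,.021)/1000,.049]]))
E
```

```text
t: 19.65
tcp_pos: [0.693, 0.2449, 0.0648]
tcp_rot: [0.618, 0.786, -0.002, -0.002]
ft_force: [-0.1, -1.2, 0.2]
opening: 0.001
grip_force: 0.0
[0.6930444  0.24486714 0.06475156] tcp px [[249.79083746 248.3018748 ]]
0.8 0.9397010803222656 (185, 206)
0.9 0.8596920967102051 (182, 204)
1 0.7812027931213379 (5, 145)
1.1 0.7811735272407532 (1, 145)
180 [208 209 209 206 207 207 206 205 208 155 162 155 141 159 160 150 153 155
  50 131 132 125 129 132 205 208 207 205 208 206]
195 [206 209 208 206 207 208 203 206 207 173 180 177  78  67  62  55  82  83
  57 129 128 131 133 128 130 128 129 132 133 129]
205 [206 205 209 206 206 207 204 205 203 197 178 177 111  94  53  57  85  83
  43 127 131 129 134 130 134 130 131 130 131 134]
215 [207 209 205 205 206 206 205 205 207 210 104 112  91  82  55  41  49  54
  41  35  42  39 119 132 128 130 128 131 132 132]
225 [205 210 205 206 205 190 146 175 200 144 106 112 100  99  58  50  54  48
  46  37  54  49 103 131 130 129 133 130 134 127]
[[214.91024008 225.94900791]] [[213.27560132 232.12718186]]
```

The bolt is found at (209,224) against the expected (214,226), about 1 mm off, so it's consistent. Lowering and starting to push.

```bash
python3 -m pendant '{"travel":[[2,1,-5],[3,1,-12],[3,1,-20],[3,1,-28],[3,1,-33],[3,1,-34],[3,1,-34],[3,1,-34]],"angular":[[0,0,0],[0,0,0],[0,0,0],[0,0,0],[0,0,0],[0,0,0],[0,0,0],[0,0,0]],"fingers":[1,1,1,1,1,1,1,1]}'
python3 -m pendant '{"travel":[[-8,-1,0],[-16,-2,0],[-25,-3,0],[-34,-5,0],[-43,-7,0],[-53,-9,0],[-62,-12,0],[-71,-15,0]],"angular":[[0,0,0.05],[0,0,0.1],[0,0,0.15],[0,0,0.2],[0,0,0.25],[0,0,0.3],[0,0,0.35],[0,0,0.41]],"fingers":[1,1,1,1,1,1,1,1]}'
python3 -c "
from path import *
print(p,gp(1.4),'az err',yn(1.4)-az,s['qpos'].round(2))"
```

```text
t: 20.37
tcp_pos: [0.6992, 0.2469, 0.0339]
tcp_rot: [0.618, 0.786, 0.0, 0.0]
ft_force: [0.9, -0.1, 0.4]
opening: 0.003
grip_force: 0.0
t: 21.03
tcp_pos: [0.6283, 0.232, 0.0346]
tcp_rot: [0.444, 0.896, 0.001, 0.001]
ft_force: [1.6, -0.8, 0.5]
opening: 0.009
grip_force: 0.2
[628.32528798 232.02960621  34.59480403] [624.92559153 232.34626795] az err -0.0014791130055800128 [ 0.34  0.72  1.61 -0.    0.81 -0.32]
```

```bash
python3 -m pendant '{"travel":[[-8,-3,0],[-16,-7,-1],[-22,-11,-2],[-29,-15,-3],[-36,-20,-3],[-42,-25,-3],[-48,-30,-3],[-53,-35,-3]],"angular":[[0,0,0.05],[0,0,0.1],[0,0,0.15],[0,0,0.2],[0,0,0.25],[0,0,0.3],[0,0,0.35],[0,0,0.4]],"fingers":[1,1,1,1,1,1,1,1]}'
python3 -m pendant '{"travel":[[-5,-6,0],[-10,-12,0],[-14,-18,0],[-19,-24,0],[-23,-31,0],[-26,-38,0],[-29,-45,0],[-32,-52,0]],"angular":[[0,0,0.05],[0,0,0.1],[0,0,0.15],[0,0,0.2],[0,0,0.25],[0,0,0.3],[0,0,0.35],[0,0,0.4]],"fingers":[1,1,1,1,1,1,1,1]}'
python3 -c "
from path import *
from workcell import cams
print(p,gp(.6),'az err',yn(.6)-az,s['qpos'].round(2))
c=cams.camera('wrist');C=wcam(s,c);ref=cv2.imread('pics/w6.png')[206:242,185:225]
for k in (1,1.1,1.2,1.3):
  r=cv2.matchTemplate(c['frame'],cv2.resize(ref,None,fx=k,fy=k),cv2.TM_CCOEFF_NORMED);print(k,cv2.minMaxLoc(r)[1::2])
"
```

```text
t: 21.7
tcp_pos: [0.5754, 0.1969, 0.0315]
tcp_rot: [0.257, 0.966, 0.0, 0.001]
ft_force: [0.1, 0.1, 0.6]
opening: 0.004
grip_force: 0.2
t: 22.37
tcp_pos: [0.5436, 0.1448, 0.0315]
tcp_rot: [0.06, 0.998, 0.0, 0.001]
ft_force: [-0.1, -0.1, 0.3]
opening: 0.005
grip_force: 0.2
[543.59506078 144.79509484  31.48965724] [542.78132207 144.79646605] az err -0.0013984435663765282 [ 0.24  0.62  1.86  0.    0.66 -1.21]
1 (0.8652554154396057, (307, 146))
1.1 (0.8924731612205505, (304, 143))
1.2 (0.8879913687705994, (301, 140))
1.3 (0.8834168314933777, (297, 138))
```

```bash
python3 - <<'E'
from path import *
from workcell import cams
c=cams.camera('wrist');C=wcam(s,c);g=cv2.cvtColor(c["frame"],cv2.COLOR_BGR2GRAY);cv2.imwrite("pics/w7.png",c["frame"])
for th in (.6,.65,.7,.8):
    print(th,"bolt",proj(C,[[*gp(th,.15,.021)/1000,.04]]).round(),"rail outer/inner @.18",proj(C,[[*gp(th,.18,o)/1000,.06] for o in(.003,-.003)]).round(),"@.15",proj(C,[[*gp(th,.15,o)/1000,.06] for o in(.003,-.003)]).round())
for v in (100,130,160,190,225): print(v,g[v,130:260:4])
E
```

```text
0.6 bolt [[222. 255.]] rail outer/inner @.18 [[174. 213.]
 [160. 213.]] @.15 [[178. 276.]
 [165. 276.]]
0.65 bolt [[237. 257.]] rail outer/inner @.18 [[195. 214.]
 [181. 213.]] @.15 [[195. 277.]
 [181. 276.]]
0.7 bolt [[252. 260.]] rail outer/inner @.18 [[217. 216.]
 [202. 215.]] @.15 [[212. 278.]
 [198. 277.]]
0.8 bolt [[280. 268.]] rail outer/inner @.18 [[259. 223.]
 [245. 220.]] @.15 [[245. 283.]
 [232. 281.]]
100 [145 147 147 147 146 145 145 145 146 146 145 144 147 147 152 140  63  60
  49 133 148 147 149 147 147 144 146 147 145 146 146 147 146]
130 [147 145 146 147 143 147 149 150 144 143 144 146 147 108  65  69  56  61
  50  73 148 150 148 149 147 146 150 149 146 148 144 149 146]
160 [147 149 147 147 149 148 147 144 117 126 129 114  64  67 117 130  61  62
  60  31 147 146 145 147 148 146 148 149 147 144 147 147 144]
190 [145 147 145 146 145 146 147 145 143 129 124 125 127 125 127 124 127 126
 125 122 134 147 145 149 148 147 148 147 147 147 146 146 146]
225 [145 146 149 149 147 145 146 145 143 115 120 125 109  66  68  67  68  58
  63  43 136 144 145 147 145 143 146 144 148 147 145 144 148]
```

The rail is at columns 164–178 in row 213–225, so the gate is at about 0.6 and following the finger. Continuing, then slowly at the end.

```bash
python3 -m pendant '{"travel":[[-2,-7,0],[-5,-15,0],[-6,-22,0],[-8,-30,0],[-9,-37,0],[-9,-45,0],[-9,-53,0],[-9,-60,0]],"angular":[[0,0,0.05],[0,0,0.1],[0,0,0.15],[0,0,0.2],[0,0,0.25],[0,0,0.3],[0,0,0.35],[0,0,0.4]],"fingers":[1,1,1,1,1,1,1,1]}'
python3 -m pendant '{"travel":[[0,-2,0],[0,-4,0],[0,-6,0],[1,-8,0],[1,-10,0],[1,-11.5,0],[1,-13.5,0],[1.5,-15.5,0]],"angular":[[0,0,0.0125],[0,0,0.025],[0,0,0.0375],[0,0,0.05],[0,0,0.0625],[0,0,0.075],[0,0,0.0875],[0,0,0.1]],"fingers":[1,1,1,1,1,1,1,1]}'
python3 -c "
from path import *
print(p,gp(.1),'az err',yn(.1)-az,[ (gp(t)-gp(.1)).round(1).tolist() for t in (.08,.06,.04,.02,.01,0,-.01)])"
```

```text
t: 23.13
tcp_pos: [0.5348, 0.0849, 0.0313]
tcp_rot: [-0.139, 0.99, 0.0, 0.001]
ft_force: [-0.3, 0.7, -0.7]
opening: 0.007
grip_force: 0.2
t: 23.8
tcp_pos: [0.5355, 0.0693, 0.0308]
tcp_rot: [-0.188, 0.982, 0.0, -0.0]
ft_force: [-0.4, 0.0, -0.1]
opening: 0.007
grip_force: 0.2
[535.53054246  69.299887    30.78791408] [534.89718713  68.9335747 ] az err -0.0001141809570586183 [[0.5, -3.0], [1.0, -6.1], [1.6, -9.1], [2.3, -12.1], [2.6, -13.6], [3.0, -15.1], [3.4, -16.6]]
```

```bash
python3 -m pendant '{"travel":[[0,-1,0],[0,-2,0],[0.5,-3,0],[0.5,-4,0],[1,-5,0],[1,-6,0],[1,-6,0],[1,-6,0]],"angular":[[0,0,0.007],[0,0,0.014],[0,0,0.02],[0,0,0.027],[0,0,0.034],[0,0,0.04],[0,0,0.04],[0,0,0.04]],"fingers":[1,1,1,1,1,1,1,1]}'
python3 -m pendant '{"travel":[[0,-1,0],[0.5,-2,0],[0.5,-3,0],[1,-4,0],[1,-5,0],[1.3,-6,0],[1.3,-6,0],[1.3,-6,0]],"angular":[[0,0,0.007],[0,0,0.014],[0,0,0.02],[0,0,0.027],[0,0,0.034],[0,0,0.04],[0,0,0.04],[0,0,0.04]],"fingers":[1,1,1,1,1,1,1,1]}'
```

```text
t: 24.47
tcp_pos: [0.5366, 0.0632, 0.0307]
tcp_rot: [-0.207, 0.978, -0.0, -0.0]
ft_force: [-0.9, 0.2, 0.3]
opening: 0.002
grip_force: 0.2
t: 25.13
tcp_pos: [0.5381, 0.0572, 0.0308]
tcp_rot: [-0.227, 0.974, -0.0, 0.0]
ft_force: [-0.9, -0.6, 0.5]
opening: 0.007
grip_force: 0.2
```

```bash
python3 -m pendant '{"travel":[[0,-0.5,0],[0.3,-1,0],[0.4,-1.5,0],[0.5,-2,0],[0.7,-2.5,0],[0.8,-3,0],[0.8,-3,0],[0.8,-3,0]],"angular":[[0,0,0.005],[0,0,0.01],[0,0,0.015],[0,0,0.02],[0,0,0.02],[0,0,0.02],[0,0,0.02],[0,0,0.02]],"fingers":[1,1,1,1,1,1,1,1]}'
python3 - <<'E'
from path import *
from workcell import cams
c=cams.camera('wrist');C=wcam(s,c);g=cv2.cvtColor(c["frame"],cv2.COLOR_BGR2GRAY);cv2.imwrite("pics/w8.png",c["frame"])
print(s["ft_force"].round(1))
for th in (0,.03,.06,.1):
    print(th,"bolt",proj(C,[[*gp(th,.15,.021)/1000,.04]]).round(),"rail @.18",proj(C,[[*gp(th,.18,o)/1000,.06] for o in(.003,-.003)]).round().tolist(),"@.17",proj(C,[[*gp(th,.17,o)/1000,.06] for o in(.003,-.003)]).round().tolist())
for v in (180,190,200,213,225,234): print(v,g[v,130:260:3])
E
```

```text
t: 25.8
tcp_pos: [0.5389, 0.0542, 0.0308]
tcp_rot: [-0.237, 0.972, -0.0, 0.0]
ft_force: [-0.4, 0.4, 0.3]
opening: 0.002
grip_force: 0.1
[-0.4  0.4  0.3]
0 bolt [[220. 253.]] rail @.18 [[171.0, 211.0], [156.0, 211.0]] @.17 [[172.0, 233.0], [158.0, 233.0]]
0.03 bolt [[229. 255.]] rail @.18 [[184.0, 211.0], [169.0, 211.0]] @.17 [[184.0, 233.0], [170.0, 233.0]]
0.06 bolt [[238. 256.]] rail @.18 [[197.0, 212.0], [182.0, 211.0]] @.17 [[196.0, 234.0], [182.0, 233.0]]
0.1 bolt [[250. 258.]] rail @.18 [[214.0, 214.0], [199.0, 212.0]] @.17 [[212.0, 235.0], [198.0, 234.0]]
180 [ 65  56  56  32  43  93  94 153 161 163 163 159 163 164 133 143 142 142
 139 143 144 142 142 143 144 146 144 144 130 152 161 164 158 159 164 160
 163 164 162 160 161 161 162 162]
190 [ 89  65  72  96 102 103  97  87 109 154 162 161 160 160 128 137 140 140
 142 143 141 143 140 140 141 139 141 141 130 151 160 162 161 161 164 163
 164 161 160 164 159 160 164 162]
200 [ 85  97 101 106 106  78 102 101  96  94 109 160 161 160 136 134 135 136
 136 137 140 137 140 136 141 134 138 138 125 148 160 163 161 163 162 161
 162 163 161 161 163 164 163 160]
213 [127 148  71  82  99  87  93  73  93  91  78 124 158 164 132 141 140 139
 125  75 112  74  80  66  59  62  67  47 122 163 159 163 162 162 162 163
 164 163 162 161 165 161 162 161]
225 [162 161 136 153  81  80  94  86  92  93  93 100 137 162 156 134 143 138
 133  79  74  71  74  70  53  65  59  45 106 161 157 163 161 162 163 164
 164 165 165 163 163 159 163 161]
234 [160 160 160 148 160  92  81  88  92  87  90 108 156 163 154 134 138 140
 134 102 122  61  67  74  58  66  63  54  86 163 160 163 163 162  70  35
  30  29  34  31  88  45  41  38]
```

The gate reads about 0.03 with the finger just at the bolt, because the fingers are thinner than I assumed. Small steps now, feeling for the buffer.

```bash
python3 -m pendant '{"travel":[[0.2,-0.5,0],[0.4,-1,0],[0.6,-1.5,0],[0.8,-2,0],[0.8,-2,0],[0.8,-2,0],[0.8,-2,0],[0.8,-2,0]],"angular":[[0,0,0],[0,0,0],[0,0,0],[0,0,0],[0,0,0],[0,0,0],[0,0,0],[0,0,0]],"fingers":[1,1,1,1,1,1,1,1]}'
python3 -m pendant '{"travel":[[0.2,-0.5,0],[0.4,-1,0],[0.5,-1.3,0],[0.5,-1.3,0],[0.5,-1.3,0],[0.5,-1.3,0],[0.5,-1.3,0],[0.5,-1.3,0]],"angular":[[0,0,0],[0,0,0],[0,0,0],[0,0,0],[0,0,0],[0,0,0],[0,0,0],[0,0,0]],"fingers":[1,1,1,1,1,1,1,1]}'
```

```text
t: 26.52
tcp_pos: [0.5395, 0.0523, 0.0308]
tcp_rot: [-0.237, 0.972, -0.0, 0.0]
ft_force: [-0.4, 1.1, 0.8]
opening: 0.001
grip_force: 0.2
t: 27.18
tcp_pos: [0.54, 0.051, 0.0308]
tcp_rot: [-0.237, 0.972, -0.0, -0.0]
ft_force: [-0.7, 0.0, 0.6]
opening: 0.004
grip_force: 0.4
```

```bash
python3 -m pendant '{"travel":[[0.2,-0.4,0],[0.4,-0.8,0],[0.6,-1.2,0],[0.7,-1.5,0],[0.7,-1.5,0],[0.7,-1.5,0],[0.7,-1.5,0],[0.7,-1.5,0]],"angular":[[0,0,0],[0,0,0],[0,0,0],[0,0,0],[0,0,0],[0,0,0],[0,0,0],[0,0,0]],"fingers":[1,1,1,1,1,1,1,1]}'
python3 -m pendant '{"travel":[[0.2,-0.4,0],[0.4,-0.8,0],[0.5,-1,0],[0.5,-1,0],[0.5,-1,0],[0.5,-1,0],[0.5,-1,0],[0.5,-1,0]],"angular":[[0,0,0],[0,0,0],[0,0,0],[0,0,0],[0,0,0],[0,0,0],[0,0,0],[0,0,0]],"fingers":[1,1,1,1,1,1,1,1]}'
cat > rail.py <<'E'
from path import *
from workcell import cams
c=cams.camera('wrist');C=wcam(s,c);g=cv2.cvtColor(c["frame"],cv2.COLOR_BGR2GRAY)
print(s["ft_force"].round(1),"rail th0/.03 @.17",[proj(C,[[*gp(th,.17,o)/1000,.06] for o in(.003,-.003)])[:,0].round(1).tolist() for th in (0,.03)], g[225,140:230:3])
E
python3 rail.py
```

```text
t: 27.85
tcp_pos: [0.5406, 0.0495, 0.0307]
tcp_rot: [-0.237, 0.972, -0.0, -0.0]
ft_force: [-1.4, 0.2, 0.6]
opening: 0.004
grip_force: 0.7
t: 28.52
tcp_pos: [0.5413, 0.0485, 0.0308]
tcp_rot: [-0.237, 0.972, -0.0, 0.0]
ft_force: [-1.7, -0.3, -0.6]
opening: 0.002
grip_force: 0.6
[-1.7 -0.3 -0.6] rail th0/.03 @.17 [[187.0, 172.9], [198.9, 184.9]] [161 159 162 125 147  77  84  76  96  79 105 135 140 140 129  82  74  76
  67  66  64  62  62  57  44 162 159 163 162 162]
```

```bash
python3 -m pendant '{"travel":[[0.2,-0.4,0],[0.4,-0.8,0],[0.6,-1.2,0],[0.7,-1.5,0],[0.7,-1.5,0],[0.7,-1.5,0],[0.7,-1.5,0],[0.7,-1.5,0]],"angular":[[0,0,0],[0,0,0],[0,0,0],[0,0,0],[0,0,0],[0,0,0],[0,0,0],[0,0,0]],"fingers":[1,1,1,1,1,1,1,1]}'
python3 rail.py
python3 -m pendant '{"travel":[[0.2,-0.4,0],[0.4,-0.8,0],[0.6,-1.2,0],[0.7,-1.5,0],[0.7,-1.5,0],[0.7,-1.5,0],[0.7,-1.5,0],[0.7,-1.5,0]],"angular":[[0,0,0],[0,0,0],[0,0,0],[0,0,0],[0,0,0],[0,0,0],[0,0,0],[0,0,0]],"fingers":[1,1,1,1,1,1,1,1]}'
python3 rail.py
```

```text
t: 29.23
tcp_pos: [0.5417, 0.0473, 0.0307]
tcp_rot: [-0.237, 0.972, 0.0, -0.0]
ft_force: [-3.4, 4.9, -0.9]
opening: 0.006
grip_force: 2.6
[-3.4  4.9 -0.9] rail th0/.03 @.17 [[189.9, 175.8], [201.8, 187.8]] [156 162 160 161 129 132  80  91  65  94  91 139 142 140 128  78  75  76
  70  71  62  67  66  64  32 159 159 164 161 156]
t: 29.95
tcp_pos: [0.542, 0.0464, 0.0307]
tcp_rot: [-0.237, 0.972, 0.001, -0.0]
ft_force: [-3.4, 8.5, 1.0]
opening: 0.001
grip_force: 4.7
[-3.4  8.5  1. ] rail th0/.03 @.17 [[192.1, 178.1], [204.1, 190.0]] [157 159 162 160 140 149  93  76  91  81  92 139 145 139 125  76  74  74
  72  72  58  68  69  61  30 161 159 162 164 162]
```

```bash
python3 -m pendant '{"travel":[[0.2,-0.4,0],[0.4,-0.8,0],[0.5,-1,0],[0.5,-1,0],[0.5,-1,0],[0.5,-1,0],[0.5,-1,0],[0.5,-1,0]],"angular":[[0,0,0],[0,0,0],[0,0,0],[0,0,0],[0,0,0],[0,0,0],[0,0,0],[0,0,0]],"fingers":[1,1,1,1,1,1,1,1]}'
python3 rail.py; python3 - <<'E'
# latch nose height: scene view numbers
from h import *; from workcell import cams
L=pickle.load(open("L.pkl","rb"));c=cams.camera("scene");d=pickle.load(open("c0.pkl","rb"))["scene"]
cv2.imwrite("pics/s9.png",c["frame"])
for P in [(-16,-122,46),(-16,-100,46),(-14,-127,40)]:
    print(P,proj(c,world(L,[np.array(P)/1000.])).round(1))
q=proj(c,world(L,[(-.016,-.115,.044)]))[0].astype(int)
A=cv2.cvtColor(d["frame"],cv2.COLOR_BGR2GRAY).astype(int);B=cv2.cvtColor(c["frame"],cv2.COLOR_BGR2GRAY).astype(int)
y0,x0=q[1]-9,q[0]-11; print(x0,y0); print(A[y0:y0+20,x0:x0+22]);print(B[y0:y0+20,x0:x0+22])
E
```

```text
t: 30.67
tcp_pos: [0.542, 0.0463, 0.0307]
tcp_rot: [-0.236, 0.972, 0.001, -0.001]
ft_force: [-5.1, 13.9, 3.2]
opening: 0.001
grip_force: 7.7
[-5.1 13.9  3.2] rail th0/.03 @.17 [[192.5, 178.4], [204.5, 190.4]] [157 162 159 160 148 150  97  82  87  80  87 138 142 142 127  76  73  76
  71  70  62  68  69  56  39 163 161 158 162 164]
(-16, -122, 46) [[277.3 276.6]]
(-16, -100, 46) [[281.4 269. ]]
(-14, -127, 40) [[277.1 280.4]]
267 265
[[189 187 190 188 187 186 186 190 187 187 186 187 187 185 185 173 122  70
   78 118 155 147]
 [189 187 187 190 189 189 188 189 186 187 187 186 185 188 182 151  99  83
  100 147 157 131]
 [187 187 189 189 188 188 188 187 187 187 189 187 189 185 169 110  87  82
  121 161 148 110]
 [186 188 185 186 187 187 187 187 186 187 185 185 187 183 152 100  80  70
  114 142 123  73]
 [186 185 185 187 187 187 187 188 185 187 185 187 187 168 112  85  77  79
   89  88  85  75]
 [187 187 186 186 187 186 189 185 187 185 186 185 179 150 103  81  84 114
  104  86  81  73]
 [188 187 188 188 187 186 188 187 187 187 186 185 171 111  87  79 118 149
   98  86  81  82]
 [180 181 176
[... 2357 characters left out ...]
5  80  71  61  76 110 136 131
  110  87  96  93]
 [ 92  91  94  94  98  99 102  98 111 102  74  66  67  60  92 129 136 128
  105  93  93  93]
 [110 113 111 117 115 117 109  85  94  81  73  69  63  69 109 134 134 127
  105  88  89  92]
 [137 134 137 134 134 135 121  85  83  78  67  61  56  78 115 125 129 126
   93  72  76  79]
 [136 136 135 134 135 132 124  82  83  78  66  55  61  89 115 111 117 109
   78  71  68  71]
 [135 134 135 132 137 135 120  83  80  80  71  52  75 102 111 110 111 104
   80  71  66  69]
 [135 133 134 134 135 134 122  82  86  85  82  75  87 111 110 114 110 101
   83  71  69  68]
 [133 134 134 135 136 132 112  80  93 105 106 105 107 113 114 110 108  96
   82  70  71  70]]
```

The gate is on its stop at 14 N with no further motion, and the bar edge lies within about 1 px of its original down position. Backing off and checking that it stays latched.

```bash
python3 -m pendant '{"travel":[[-0.5,1,0],[-1,2,0],[-2,4,0],[-3,6,0],[-6,12,0],[-10,20,0],[-14,28,0],[-18,36,0]],"angular":[[0,0,0],[0,0,0],[0,0,0],[0,0,0],[0,0,0],[0,0,0],[0,0,0],[0,0,0]],"fingers":[1,1,1,1,1,1,1,1]}'
python3 -m pendant '{"travel":[[0,0,15],[0,5,40],[0,20,75],[-10,50,110],[-30,80,140],[-50,110,150],[-70,145,150],[-90,180,150]],"angular":[[0,0,0],[0,0,0],[0,0,0],[0,0,0],[0,0,0],[0,0,0],[0,0,0],[0,0,0]],"fingers":[1,1,1,1,1,1,1,1]}'
python3 -m pendant '{"travel":[[-15,35,0],[-30,70,0],[-45,105,0],[-60,140,0],[-75,175,0],[-90,210,0],[-100,230,0],[-100,230,0]],"angular":[[0,0,0],[0,0,0],[0,0,0],[0,0,0],[0,0,0],[0,0,0],[0,0,0],[0,0,0]],"fingers":[1,1,1,1,1,1,1,1]}'
python3 - <<'E'
from h import *; from workcell import cams
L=pickle.load(open("L.pkl","rb"));d=pickle.load(open("c0.pkl","rb"))
for n,r in (("top",(110,260,290,410)),("scene",(195,305,265,365))):
    c=cams.camera(n);cv2.imwrite(f"pics/{n}_end.png",c["frame"])
    A=cv2.cvtColor(d[n]["frame"],cv2.COLOR_BGR2GRAY).astype(float);B=cv2.cvtColor(c["frame"],cv2.COLOR_BGR2GRAY).astype(float)
    a,b,e,f=r;D=np.abs(A-B)[a:b,e:f];print(n,"changed px in locker",int((D>30).sum()),"mean",D.mean().round(2))
    ys,xs=np.where(D>30); print("where",(xs.min()+e,xs.max()+e,ys.min()+a,ys.max()+a) if len(xs) else None)
    F=np.abs(A-B)>30
    for nm,w,rad in (("timer",(.7451,.291,.03),20),("tape",(.684,.4367,.0125),30),("cupA",(.5108,.4783,.03),20),("cupB",(.5941,.4023,.03),20)):
        p=proj(c,[w])[0].astype(int);print(nm,int(F[p[1]-rad:p[1]+rad,p[0]-rad:p[0]+rad].sum()))
    if n=="scene":
        q=proj(c,world(L,[(-.016,-.115,.044)]))[0].astype(int);y0,x0=q[1]-9,q[0]-11;print(B[y0:y0+20:3,x0:x0+22].astype(int))
E
```

```text
t: 31.43
tcp_pos: [0.5248, 0.0813, 0.0308]
tcp_rot: [-0.237, 0.972, -0.0, 0.0]
ft_force: [-0.6, -0.2, -0.8]
opening: 0.005
grip_force: 0.0
t: 32.1
tcp_pos: [0.4356, 0.2604, 0.1825]
tcp_rot: [-0.236, 0.972, 0.0, 0.002]
ft_force: [-0.6, 0.4, 0.8]
opening: 0.003
grip_force: 0.0
t: 32.77
tcp_pos: [0.3337, 0.4925, 0.1808]
tcp_rot: [-0.239, 0.971, 0.001, 0.0]
ft_force: [0.1, -0.1, -0.4]
opening: 0.009
grip_force: 0.0
top changed px in locker 134 mean 4.79
where (np.int64(344), np.int64(362), np.int64(186), np.int64(214))
timer 0
tape 0
cupA 332
cupB 0
scene changed px in locker 15 mean 5.05
where (np.int64(299), np.int64(308), np.int64(252), np.int64(267))
timer 0
tape 0
cupA 233
cupB 0
[[196 195 195 193 195 193 192 197 193 192 191 194 194 192 191 172 106  72
   77 122 164 151]
 [194 194 193 195 195 194 192 194 196 195 192 192 193 186 157 106  82  76
  127 160 128  80]
 [192 194 194 192 193 192 192 194 191 193 192 195 176 114  89  80 122 156
  100  84  81  89]
 [143 144 140 141 144 144 142 143 149 161 157 134 104  85  92 153 190 154
   87  83  94 125]
 [143 144 143 144 148 149 145 148 169 149  91  87  80 127 181 192 179 133
   88 111 136 132]
 [140 167 165 165 174 194 168  91  84  73  73  69 110 150 167 171 142  97
   81  79  91 103]
 [129 128 128 128 128 128 118  90  85  83  98 104 106 130 161 160 159 143
  108  78  75  74]]
```

The locker now matches its original latched picture apart from the tin in the bay. The timer, tape and cup B show no change. The change near cup A comes from the arm or its shadow, since nothing went near that cup. Handing in.

```bash
python3 -c "
from workcell import env
print(env.job_done())"
```

```text
the job is handed in; nothing more can be done
None
```

The tin is fully home in the empty bay and the gate is shut with the bar back down in its catch; I handed the job in at about 33 s, with no force reading above about 15 N (the last push on the closed gate).

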